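# Load the vial block into the filling station and lock it

### The job

First free the filling station's lock by pulling its side knob straight out until it clicks and stays out, then lift the insert that holds the six vials straight up out of the heater by its lug and set it down upright on the bench. The filling head leaves no room for a hand over the lug, so take the block again by its plain tail end, slide it level onto the stage, vials first, until it meets the back stop, and push the knob fully in again so that its pin locks the block. Never tip the open vials over, and leave the other insert and everything around them where it stands.

Things in the scene. Friction and masses are not known exactly. Their poses are not given: they have to be found in the camera images.
- vial_block: Aluminium insert, 116 (x) x 54 (y) x 34 (z) mm, about 0.3 kg, centre of mass near its middle. Origin: centre of underside; x points to the end with six open glass vials (fixed, 15 mm across, 6 mm proud of the top, 18 to 53 mm ahead of the origin). Starts in one of the heater's two wells, x as the heater's x, 1.5 mm play all round: only its top 2 mm, vial necks and lug stand out.
- lug (a point): Point on the vial block's flat steel lifting lug, 58 mm above the underside. The lug stands in the middle of the block's top, 24 (x) x 10 (y) x 34 (z) mm; its top is 68 mm above the underside.
- tail (a point): Middle of the vial block's tail, 46 mm behind its origin and 17 mm above its underside. The rear half is plain on top and has plain upright sides, 54 mm apart (y), 34 mm tall. Further ahead, in the +y side, is a square notch for the lock pin: 14 (x) x 16 (z) mm, 11 deep, centred 10 mm ahead of the block's origin, 17 mm above its underside.
- bottle_block: The other insert, same size, lug and origin, but with two large empty round bores (33 mm across) in its top and no vials. It sits in the heater's other well and stays there.
- heater: Grey dry block heater, fixed, 75 mm tall. Origin: on the bench near its centre; the body reaches 105 mm to -x (control panel, towards the robot), 95 mm to +x and 95 mm to each side. Two wells open to the top, each 119 (x) x 57 (y) mm, 32 mm deep (floor 43 mm above the bench), centred 20 mm ahead of the origin and 45 mm to either side.
- filler: White vial filling station, fixed, open to -x (to the robot). Origin: on the bench below the centre of a loaded block; x is the way a block slides in. Base: 15 mm behind to 150 mm ahead of it, 55 mm to each side, 30 mm tall. Drive tower from 66 mm ahead, 180 mm tall, 39 mm to each side. Steel lock boss, 64 mm tall, on the +y side: 2 mm behind to 22 mm ahead, out to y = 65 mm.
- stage (a point): Loaded place, on the stage 30 mm above the station's origin, axes as the station's: the vial block's origin is here when fully home. The stage starts 15 mm behind, so a loaded tail overhangs by 43 mm. Guide strips (14 mm tall) 28.5 mm either side of the middle line run from 0 to 60 mm ahead, flared out over the 16 mm before. Back stop face 58.5 mm ahead, 26 mm tall.
- head (a point): Lower front edge, middle, of the filling head that hangs over the stage, 118 mm above the bench. The head reaches from here 70 mm ahead, 32 mm to each side, and up to 165 mm above the bench (a pipe on it to 181). Six thin nozzles under it reach down to 90 mm above the bench, over the places of the vials (26 and 45 mm ahead).
- lock (a joint): Travel of the lock knob in m: 0 pushed in (pin across the lane), 0.016 pulled out (pin clear of the lane). It moves straight along the station's y axis; pulling goes to +y. A spring detent keeps it at either end; passing the middle takes about 5 N. If the block is not fully home the pin meets the block's side and the knob cannot go in.
- lock_grip (a point): Middle of the grip of the black lock knob on the station's +y side; moves with the knob, axes as the station's. Pushed in, it is 10 mm ahead of the station's origin, 90 mm to +y, 47 mm above the bench. The grip is a barrel 20 mm across, 24 mm long, lying along y, with a flange 26 mm across and 5 mm thick at its outer end (12 to 17 mm from this point to +y).
- media_bottle: Bystander: clear glass jar with white screw cap, 70 mm across, 135 mm tall, loose. Origin: centre of the underside.
- small_bottle: Bystander: amber glass jar with white cap, 42 mm across, 58 mm tall, loose. Origin: centre of the underside.
- dish_stack: Bystander: stack of three small clear petri dishes with pink medium, 58 mm across, 44 mm tall, loose as one. Origin: centre of the underside.
- steel_funnel: Bystander: stainless filter funnel standing upright, 66 mm across at the top, 110 mm tall, loose. Origin: centre of the underside.
- flask: Bystander: conical glass flask with foil cap, 78 mm across the foot, 129 mm tall, loose. Origin: centre of the underside.
- wash_bottle: Bystander: white squeeze wash bottle with bent spout, 68 mm across, 175 mm tall, loose. Origin: centre of the underside.
- tube_tray: Bystander: white tray 90 x 160 x 22 mm with three capped tubes lying in it, loose. Origin: centre of the underside.
There are look-alikes about, which are no part of the job. What is shaped like the vial_block but orange, pink or purple is not meant.

How it is judged:
By the outcome, as a careful person would: the job done as asked, in the order asked, and still so for the second after the job is handed in, with the robot touching nothing.
It also fails if it takes over 72 s, if anything falls off the work surface, if the arm or the gripper's body presses on something with over 40 N, if the wrist force passes 120 N, or if a joint passes its speed limit or range.

### The arm

A 6-joint arm with a two-finger parallel gripper is mounted at the origin on the work surface. World frame = base frame: x ahead of the robot, y to its left, z up, the work surface at z = 0. Lengths are in m, angles in rad, forces in N, time in s.
With the tool pointing down it reaches from about 0.425 to 0.95 m from the base axis. Payload 3.5 kg.
Tool frame: the origin (TCP) lies between the finger pads; the fingertips stand 19 mm ahead of it and the grasp point (between the pads) is the TCP; z points along the fingers, y is the line along which they close (so a half turn about z gives the same grasp; the last joint's range is limited). The gripper opens to 85 mm and grips with 20 to 120 N. Pads are 22 mm wide; open, the fingers measure 114 mm over their backs; the gripper's body (76 mm by 85 mm) begins 54 mm behind the grasp point. The pads swing forward as they close: fully open they stand 13 mm farther back than shut.
Start: joints at [1.044, 0.286, 1.577, -0, 1.279, -0.15], TCP at [0.248, 0.628, 0.25] pointing down, gripper open.
Joint ranges: [-2.77, 2.77], [-0.9, 2.22], [0.21, 2.48], [-1.53, 4.67], [0.24, 2.81], [-2.84, 2.84]. Speed limits (rad/s): [2.79, 2.79, 3.14, 3.14, 3.14, 3.14].

### API

Orientations are given as a unit quaternion [x, y, z, w].
In Python, from plant import get_state, cams, ctrl gives the robot as it stands. The module is installed in compiled form; this text tells all that it offers.
- The arm moves only by the tool jog_arm, never from a script. Its argument "deltas" is text: rows parted by semicolons, each of 6 numbers parted by spaces: the shift along the world's x, y, z normalised to -1 to 1, where 1 is 0.02 m, then the turn, a rotation vector about the world's x, y, z normalised to -1 to 1, where 1 is 0.1 rad. In form: x y z ax ay az; .... A call has 1 to 20 rows; each row shifts and turns the commanded pose from where the row before left it; what a row does not reach is not made up. A row lasts 1/8 s, in which the tool goes at most 62.5 mm and 10.7 degrees, less where a joint would pass 70% of its speed; a pose out of reach is approached as far as the arm can. A call with a number of a shift or a turn outside -1 to 1 is refused whole. A call with a gripper value outside its range is refused whole. "gripper" is the opening, from 0 (shut) to 1 (fully open), set as the call begins (left out, the last holds). The fingers move at their own pace and stop on an object; "squeeze" is the grip in N (left out, the last holds). Time passes only in rows, so rows that do not move let the fingers close. It gives the time, the measured TCP pose, the force, the opening and the grip force at its end, in the units of the state.
- get_state(): the state, without advancing time (a new reading comes with each control period).
- cams.read_camera(name): name is "scene" or "top"; returns a dict with "color" (420x560x3 uint8, blue, green, red), "vfov" (degrees; the focal length in pixels is half the picture's height over the tangent of half this angle, whatever the lens; pixels are square), "cx", "cy" (the principal point, pixels), "distortion" ([k1, k2, p1, p2, k3] as OpenCV has them; the pictures are not rectified), "rvec" (rotation vector, rad) and "tvec" (3), from world to camera coordinates, as OpenCV has them. Camera axes: x right, y down, z forward; pixel columns grow to the right and rows downward; lengths in m; the calibration is good to about 2 mm. A picture is of the moment at which its call begins. There is no depth.
- ctrl.sign_off(): hands the job in; it is judged then, once.
The state is a dict: "time": time; "qpos": joint angles; "dq": joint speeds; "joint_efforts": joint torques, N m; "eef_pos": TCP position; "tcp_rot": TCP orientation; "contact_force": force on the tool from outside, world axes, zero at the start; "wrist_torque": the same for the moment, N m; "opening": opening from 0.0 (shut) to 1.0 (fully open); "finger_force": force on a finger pad.
Only numpy, scipy, OpenCV 4.12 (cv2) and the standard library are available. Lean on these libraries where they do the work, as an engineer would, in place of code of your own. Each camera call takes 0.05 s, during which the arm holds its last target. There are 200 camera calls.

## Working session

There is one attempt and no reset: what is moved stays moved. The work goes in short steps, Python scripts to look and compute and a tool call to move; the robot and the scene stay as the last step left them, time stands still between calls to the robot, and variables do not carry over. Pictures are saved under pics/ and viewed, at most 10 in all, crops included, and the job is handed in when it is done.

Besides the shell and the picture viewer there is one more tool, called by a JSON object that holds its "op" and its "data", one argument or row to a line. jog_arm: Moves the arm, as the interface text tells. Its arguments: {"type":"object","properties":{"deltas":{"type":"string"},"gripper":{"type":"number"},"squeeze":{"type":"number"}},"required":["deltas"]}

```bash
mkdir -p pics
cat > h.py <<'E'
import numpy as np, cv2, pickle
from plant import get_state, cams, ctrl
def snap(n, f):
    d=cams.read_camera(n); cv2.imwrite(f,d['color']); pickle.dump(d,open(f[:-4]+'.pkl','wb')); return d
def K(d):
    h,w=d['color'].shape[:2]; f=h/2/np.tan(np.radians(d['vfov'])/2)
    return np.array([[f,0,d['cx']],[0,f,d['cy']],[0,0,1.]])
def ray(d,uv):
    p=cv2.undistortPoints(np.array(uv,float).reshape(-1,1,2),K(d),np.array(d['distortion'],float)).reshape(-1,2)
    R,_=cv2.Rodrigues(np.array(d['rvec'],float)); t=np.array(d['tvec'],float).reshape(3)
    return -R.T@t, np.c_[p,np.ones(len(p))]@R
def onz(d,uv,z):
    o,r=ray(d,uv); return o+r*((z-o[2])/r[:,2])[:,None]
def proj(d,P):
    return cv2.projectPoints(np.array(P,float).reshape(-1,1,3),np.array(d['rvec'],float),np.array(d['tvec'],float),K(d),np.array(d['distortion'],float))[0].reshape(-1,2)
E
python3 - <<'E'
from h import *
for n in('scene','top'):
    d=snap(n,f'pics/{n}0.png'); print(n,ray(d,[[280,210]]),K(d)[0,0],d['distortion'])
print(get_state())
E
```

```text
scene (array([ 1.29931965, -0.76714036,  0.81568346]), array([[-0.59348788,  0.60897716, -0.52623446]])) 464.6871282161467 [-0.06512945  0.          0.          0.          0.        ]
top (array([0.19085263, 0.04735615, 1.53725121]), array([[ 0.18439564,  0.0028591 , -0.98323962]])) 518.1427830561732 [-0.07562707  0.          0.          0.          0.        ]
{'time': 0.1, 'qpos': array([ 1.04399386e+00,  2.87116355e-01,  1.57804136e+00, -2.61013791e-05,
        1.27862202e+00, -1.50021402e-01]), 'dq': array([-0.00018077, -0.00300134, -0.00361769,  0.00078232,  0.00068119,
        0.00038772]), 'joint_efforts': array([ 1.82528613e-03, -4.07291222e+01, -2.93700564e+01, -1.00761213e-04,
        3.37163343e-03, -8.09041069e-06]), 'eef_pos': array([0.24805716, 0.62716232, 0.24905345]), 'tcp_rot': array([ 1.87274330e-01,  9.82307044e-01, -1.03566828e-03, -3.51259911e-04]), 'contact_force': array([-0.83881378, -0.59214925, -0.36800939]), 'wrist_torque': array([-0.00600846, -0.0059119 , -0.04423281]), 'finger_force': 0.0, 'opening': 1.003942331342298}
```

View pics/scene0.png

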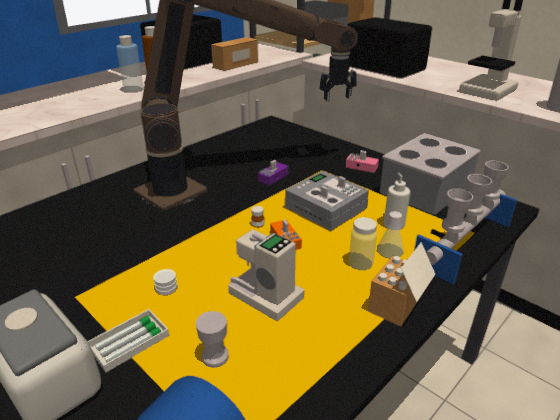

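View pics/top0.png

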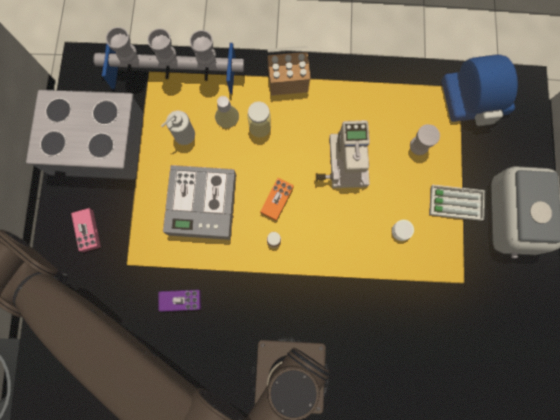

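The top view (up is +x, left is +y) shows the heater at about (200,203). Its left well, about (185,190), holds the insert with small vials, and its right well, (216,192), holds the one with two large bores. The filler is at (350,160) with its black knob at (321,177). The orange (277,199), pink (86,230) and purple (180,300) blocks are look-alikes. The grey block in the left well fits, so I'll confirm it in an enlarged crop.

Run:
```python
from h import *
d=pickle.load(open('pics/top0.pkl','rb'));s=pickle.load(open('pics/scene0.pkl','rb'))
c=d['color'];e=s['color']
a=cv2.resize(c[155:250,155:250],(400,400),interpolation=3)
b=cv2.resize(c[115:195,305:385],(400,400),interpolation=3)
cv2.imwrite('pics/crop1.png',np.hstack([a,b]))
# corner finding: non-yellow contours on the mat
hsv=cv2.cvtColor(c,cv2.COLOR_BGR2HSV)
m=((hsv[...,0]<18)|(hsv[...,0]>32)|(hsv[...,1]<140)).astype(np.uint8)*255
m[:, :140]=0
m=cv2.morphologyEx(m,cv2.MORPH_OPEN,np.ones((3,3)))
for k in cv2.findContours(m,0,2)[0]:
    if 100<cv2.contourArea(k)<9000:
        r=cv2.minAreaRect(k); print(np.round(r[0]),np.round(r[1]),r[2],np.round(cv2.boxPoints(r),1).tolist())
# yaw of heater: via 75mm plane corners
```

```text
[274. 239.] [16. 13.] 90.0 [[267.0, 231.0], [280.0, 231.0], [280.0, 247.0], [267.0, 247.0]]
[403. 230.] [21. 23.] 45.0 [[387.0, 231.0], [403.5, 214.5], [418.5, 229.5], [402.0, 246.0]]
[277. 199.] [19. 40.] 26.56505012512207 [[259.20001220703125, 212.60000610351562], [277.0, 177.0], [293.79998779296875, 185.39999389648438], [276.0, 221.0]]
[199. 202.] [69. 72.] 4.398705005645752 [[162.10000610351562, 235.1999969482422], [167.60000610351562, 163.39999389648438], [236.0, 168.60000610351562], [230.5, 240.39999389648438]]
[424. 139.] [23. 35.] 45.0 [[403.5, 143.5], [428.0, 119.0], [444.0, 135.0], [419.5, 159.5]]
[343. 154.] [68. 52.] 90.0 [[317.0, 120.0], [369.0, 120.0], [369.0, 188.0], [317.0, 188.0]]
[181. 127.] [36. 27.] 46.97493362426758 [[158.1999969482422, 123.0], [178.10000610351562, 104.4000015258789], [202.89999389648438, 131.0], [183.0, 149.60000610351562]]
[258. 119.] [36. 23.] 90.0 [[247.0, 101.0], [270.0, 101.0], [270.0, 137.0], [247.0, 137.0]]
[226. 111.] [32. 23.] 90.0 [[215.0, 95.0], [238.0, 95.0], [238.0, 127.0], [215.0, 127.0]]
```

View pics/crop1.png

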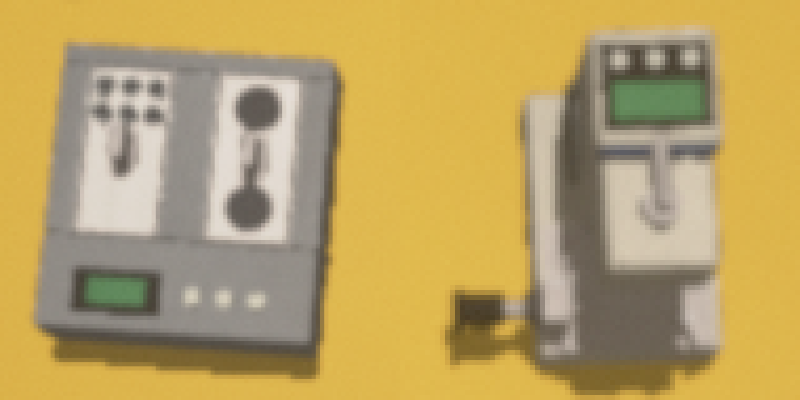

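The crop confirms it. The grey insert with six small vials is in the left (+y) well, about (185,190) in the full frame, and the other well holds the two-bore insert. Now I'll measure both fixtures.

```bash
cat > m.py <<'E'
from h import *
d=pickle.load(open('pics/top0.pkl','rb'));s=pickle.load(open('pics/scene0.pkl','rb'))
def fit(L,P):  # planar rigid: world = o + R(yaw) L
    L=np.array(L,float);P=np.array(P)[:,:2];lc=L-L.mean(0);pc=P-P.mean(0)
    y=np.arctan2((lc[:,0]*pc[:,1]-lc[:,1]*pc[:,0]).sum(),(lc*pc).sum())
    R=np.array([[np.cos(y),-np.sin(y)],[np.sin(y),np.cos(y)]]);o=P.mean(0)-R@L.mean(0)
    return o,y,np.abs(P-(L@R.T+o)).max(0)
def un(c,x0,y0,sc): return (np.array(c,float)+.5)/sc-.5+[x0,y0]
H=onz(d,un([(67,45),(335,65),(312,343),(38,327)],155,155,400/95),.075)
print('heater',fit([(.095,.095),(.095,-.095),(-.105,-.095),(-.105,.095)],H))
c=d['color'].astype(int)
# insert tops: bright, low-sat
m=(c.min(2)>165).astype(np.uint8); m[:,:160]=0;m[:,240:]=0;m[:165]=0;m[218:]=0
m=cv2.morphologyEx(m*255,cv2.MORPH_CLOSE,np.ones((9,9)))
for k in cv2.findContours(m,0,2)[0]:
    if cv2.contourArea(k)>300:
        r=cv2.minAreaRect(k);b=cv2.boxPoints(r);P=onz(d,b+0.0,.077)
        e=P[:,:2]-np.roll(P[:,:2],1,0)
        print('insert',r,P.mean(0),np.linalg.norm(e,axis=1),np.arctan2(e[:,1],e[:,0]))
# filler
B=lambda p:un(np.array(p)-[400,0],305,115,5)
print('tower back z.18',onz(d,B([(595,32),(716,32)]),.18))
print('head front z.165',onz(d,B([(606,268),(716,270)]),.165))
print('knob',onz(d,B([(453,308),(500,308)]),.047+0.0))
print('stage front z.03',onz(d,B([(543,357),(716,360)]),.03))
a=cv2.resize(s['color'][220:320,220:320],(600,600),interpolation=3)
cv2.imwrite('pics/crop2.png',a)
E
python3 m.py
```

```text
heater (array([0.48542638, 0.28602604]), np.float64(-0.009957560343038506), array([0.00308982, 0.00191087]))
insert ((214.41763305664062, 192.07058715820312), (19.55760955810547, 39.19191360473633), 4.398705005645752) [0.50762772 0.24375679 0.077     ] [0.05636991 0.11605472 0.05729387 0.11586204] [ 1.54733015  0.00754014 -1.59719058  3.14120888]
insert ((184.32928466796875, 190.53659057617188), (19.32552146911621, 38.98233413696289), 6.34019136428833) [0.50750009 0.33146474 0.077     ] [0.05611418 0.11557526 0.05702757 0.11530368] [ 1.51370008 -0.01373587 -1.63202671  3.12003542]
tower back z.18 [[ 0.70535958 -0.11173809  0.18      ]
 [ 0.70917646 -0.17897527  0.18      ]]
head front z.165 [[ 0.57432787 -0.12288589  0.165     ]
 [ 0.57650564 -0.1834035   0.165     ]]
knob [[ 0.57778694 -0.04730226  0.047     ]
 [ 0.57929308 -0.0751805   0.047     ]]
stage front z.03 [[ 0.55490089 -0.10330154  0.03      ]
 [ 0.55865544 -0.20697656  0.03      ]]
```

View pics/crop2.png

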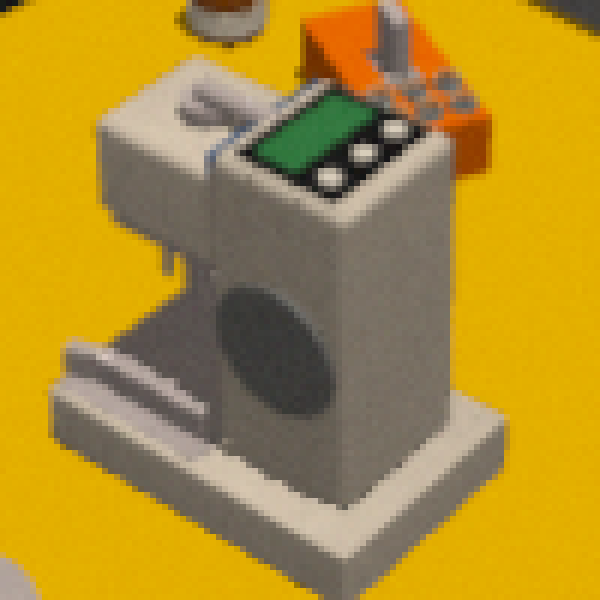

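The enlarged scene crop shows the filler: base corners about (50,388), (342,556) and (508,424), tower back top corners (342,220) and (450,150), and the right guide strip from (65,345) to (208,405). It all matches the description.

```bash
cat >> m.py <<'E'
print('-----')
S=lambda p:un(p,220,220,6)
T=onz(s,S([(50,388),(342,556),(508,424)]),.03)
print('base',T,fit([(-.015,-.055),(.15,-.055),(.15,.055)],T))
e=T[1]-T[0];print('yaw side',np.arctan2(e[1],e[0]),np.linalg.norm(e)); e=T[2]-T[1];print('yaw back',np.arctan2(-e[0],e[1]),np.linalg.norm(e))
G=onz(s,S([(68,345),(208,405)]),.044);e=G[1]-G[0];print('guide',G,np.arctan2(e[1],e[0]))
# base left/front edge in top view and right edge: subpixel row transitions
hsv=cv2.cvtColor(d['color'],cv2.COLOR_BGR2HSV);sat=hsv[...,1].astype(float)
def cross(v):
    i=np.where(np.diff(np.sign(v-120)))[0]; return [round(float(k+(v[k]-120)/(v[k]-v[k+1])),2) for k in i]
for r in range(134,192,4): print(r,cross(sat[r,310:385])and [310+q for q in cross(sat[r,310:385])])
for cc in range(334,372,4): print('c',cc,[q+170 for q in cross(sat[170:200,cc])])
E
python3 m.py|sed '1,/-----/d'
```

```text
base [[ 0.56842426 -0.2095691   0.03      ]
 [ 0.7288191  -0.19502129  0.03      ]
 [ 0.72439017 -0.09115197  0.03      ]] (array([ 0.57784405, -0.15347365]), np.float64(0.0686470281243519), array([0.00244429, 0.00303385]))
yaw side 0.09045250828594238 0.16105323010942507
yaw back 0.04261356964148894 0.10396369932867489
guide [[ 0.56571508 -0.19596496  0.044     ]
 [ 0.6369404  -0.18078286  0.044     ]] 0.21001283713189237
134 [329.73, 368.68]
138 [328.93, 369.12]
142 [329.1, 369.3]
146 [329.41, 367.28]
150 [329.56, 367.69]
154 [329.76, 367.94]
158 [330.18, 368.49]
162 [330.17, 368.65999999999997]
166 [330.5, 368.79]
170 [330.78, 368.4]
174 [329.83, 368.68]
178 [318.5, 321.33, 323.5, 368.88]
182 [331.34, 369.26]
186 [331.56, 366.52]
190 []
c 334 [187.89]
c 338 [187.68]
c 342 [187.49]
c 346 [187.34]
c 350 [187.17000000000002]
c 354 [187.15]
c 358 [186.98]
c 362 [186.82999999999998]
c 366 [186.32]
c 370 []
```

```bash
cat > m2.py <<'E'
from m import *
print('=====')
L=onz(d,[(328.93,138),(329.1,142),(329.41,146),(329.56,150),(329.76,154),(330.18,158),(330.17,162),(330.5,166),(331.34,182),(331.56,186)],0)
F=onz(d,[(334,187.89),(338,187.68),(342,187.49),(346,187.34),(350,187.17),(354,187.15),(358,186.98),(362,186.83)],0)
pl=np.polyfit(L[:,0],L[:,1],1);pf=np.polyfit(F[:,1],F[:,0],1)
print('yaw L',np.arctan(pl[0]),'yaw F',-np.arctan(pf[0]))
for yaw in (np.arctan(pl[0]),-np.arctan(pf[0]),.045):
    R=np.array([[np.cos(yaw),-np.sin(yaw)],[np.sin(yaw),np.cos(yaw)]])
    ly=(L[:,:2]@R)[:,1].mean(); fx=(F[:,:2]@R)[:,0].mean()
    print(yaw,'origin',R@[fx+.015,ly-.055],'knob pred in',R@[fx+.025,ly+.035])
# knob dark blob
v=d['color'].max(2).astype(float); mk=(v<75).astype(np.uint8);mk[:,:310]=0;mk[:,330:]=0;mk[:165]=0;mk[190:]=0
ys,xs=np.nonzero(mk);print('knob px',xs.min(),xs.max(),ys.min(),ys.max(),xs.mean(),ys.mean());print(onz(d,[[xs.mean(),ys.mean()]],.05))
# scene refinement: predicted base corners
E
python3 m2.py|sed '1,/=====/d'
```

```text
yaw L 0.08387139861767465 yaw F 0.09076660373590541
0.08387139861767465 origin [ 0.5758319  -0.15533883] knob pred in [ 0.57825716 -0.06481746]
0.09076660373590541 origin [ 0.57591596 -0.15587591] knob pred in [ 0.57771701 -0.06533997]
0.045 origin [ 0.57551261 -0.15234158] knob pred in [ 0.58145386 -0.06198284]
knob px 318 323 177 178 320.75 177.75
[[ 0.57316446 -0.06370297  0.05      ]]
```

Both base edges agree on a station yaw of about 0.087, with its origin at about (0.576,-0.156). That puts the knob grip near (0.578,-0.065). The vial block is near (0.507,0.332), yaw about 0. Moving to the knob now.

{"op": "jog_arm", "data": {
  "deltas": "0.47 -0.99 0 0 0 -0.316;0.47 -0.99 0 0 0 -0.316;0.47 -0.99 0 0 0 -0.316;0.47 -0.99 0 0 0 -0.316;0.47 -0.99 0 0 0 -0.316;0.47 -0.99 0 0 0 -0.316;0.47 -0.99 0 0 0 -0.316;0.47 -0.99 0 0 0 -0.316;0.47 -0.99 0 0 0 -0.316;0.47 -0.99 0 0 0 -0.316;0.47 -0.99 0 0 0 -0.316;0.47 -0.99 0 0 0 -0.316;0.47 -0.99 0 0 0 -0.316;0.47 -0.99 0 0 0 -0.316;0.47 -0.99 0 0 0 -0.316;0.47 -0.99 0 0 0 -0.316;0.47 -0.99 0 0 0 -0.316;0.47 -0.99 0 0 0 -0.316;0.47 -0.99 0 0 0 -0.316;0.47 -0.99 0 0 0 -0.316",
  "gripper": 0.6
}}

```text
time: 2.6
eef_pos: [0.4366, 0.2303, 0.2504]
tcp_rot: [0.484, 0.875, 0.0, 0.0]
contact_force: [-0.1, 0.2, -0.1]
opening: 0.601
finger_force: 0.0
```

{"op": "jog_arm", "data": {
  "deltas": "0.47 -0.99 0 0 0 -0.316;0.47 -0.99 0 0 0 -0.316;0.47 -0.99 0 0 0 -0.316;0.47 -0.99 0 0 0 -0.316;0.47 -0.99 0 0 0 -0.316;0.47 -0.99 0 0 0 -0.316;0.47 -0.99 0 0 0 -0.316;0.47 -0.99 0 0 0 -0.316;0.47 -0.99 0 0 0 -0.316;0.47 -0.99 0 0 0 -0.316;0.47 -0.99 0 0 0 -0.316;0.47 -0.99 0 0 0 -0.316;0.47 -0.99 0 0 0 -0.316;0.47 -0.99 0 0 0 -0.316;0.47 -0.99 0 0 0 -0.316;0 0 -1 0 0 0;0 0 -1 0 0 0;0 0 -1 0 0 0;0 0 -1 0 0 0;0 0 0 0 0 0"
}}

```text
time: 5.1
eef_pos: [0.5757, -0.0645, 0.1674]
tcp_rot: [0.675, 0.738, -0.001, -0.002]
contact_force: [0.0, -0.3, 0.1]
opening: 0.599
finger_force: 0.0
```

{"op": "jog_arm", "data": {
  "deltas": "0.1 0 -1 0 0 0;0 0 -1 0 0 0;0 0 -1 0 0 0;0 0 -1 0 0 0;0 0 -1 0 0 0;0 0 -0.98 0 0 0;0 0 0 0 0 0"
}}

```text
time: 5.98
eef_pos: [0.5778, -0.0649, 0.0483]
tcp_rot: [0.675, 0.738, -0.001, -0.002]
contact_force: [-0.2, 1.0, 0.1]
opening: 0.602
finger_force: 0.0
```

{"op": "jog_arm", "data": {
  "deltas": "0 0 0 0 0 0;0 0 0 0 0 0;0 0 0 0 0 0;0 0 0 0 0 0;0 0 0 0 0 0",
  "gripper": 0,
  "squeeze": 40
}}

```text
time: 6.6
eef_pos: [0.5774, -0.0657, 0.0517]
tcp_rot: [0.675, 0.738, -0.002, -0.002]
contact_force: [-7.8, -1.7, 5.6]
opening: 0.217
finger_force: 39.3
```

{"op": "jog_arm", "data": {
  "deltas": "-0.02 0.22 0 0 0 0;-0.02 0.22 0 0 0 0;-0.02 0.22 0 0 0 0;-0.02 0.2 0 0 0 0;0 0 0 0 0 0;0 0 0 0 0 0"
}}

```text
time: 7.35
eef_pos: [0.576, -0.0497, 0.0517]
tcp_rot: [0.675, 0.738, -0.003, -0.001]
contact_force: [-7.0, -5.5, 5.1]
opening: 0.222
finger_force: 39.2
```

{"op": "jog_arm", "data": {
  "deltas": "0 0.12 0 0 0 0;0 0 0 0 0 0"
}}

```text
time: 7.6
eef_pos: [0.576, -0.0495, 0.0517]
tcp_rot: [0.674, 0.739, -0.005, 0.0]
contact_force: [-8.0, -13.9, 4.7]
opening: 0.217
finger_force: 39.2
```

{"op": "jog_arm", "data": {
  "deltas": "0 -0.13 0 0 0 0;0 0 0 0 0 0;0 0 0 0 0 0;0 0 0 0 0 0;0 0 1 0 0 0;0 0 1 0 0 0;0 0 1 0 0 0;0 0 1 0 0 0;0 0 1 0 0 0;0 0 1 0 0 0;0 0 1 0 0 0;0 0 1 0 0 0;0 0 1 0 0 0;0 0 1 0 0 0",
  "gripper": 0.6
}}

```text
time: 9.35
eef_pos: [0.5777, -0.0483, 0.252]
tcp_rot: [0.675, 0.738, -0.0, -0.0]
contact_force: [-0.6, 0.1, -0.4]
opening: 0.597
finger_force: 0.0
```

{"op": "jog_arm", "data": {
  "deltas": "-0.173 0.955 0 0 0 0.738;-0.173 0.955 0 0 0 0.738;-0.173 0.955 0 0 0 0.738;-0.173 0.955 0 0 0 0.738;-0.173 0.955 0 0 0 0.738;-0.173 0.955 0 0 0 0.738;-0.173 0.955 0 0 0 0.738;-0.173 0.955 0 0 0 0.738;-0.173 0.955 0 0 0 0.738;-0.173 0.955 0 0 0 0.738;-0.173 0.955 0 0 0 0.738;-0.173 0.955 0 0 0 0.738;-0.173 0.955 0 0 0 0.738;-0.173 0.955 0 0 0 0.738;-0.173 0.955 0 0 0 0.738;-0.173 0.955 0 0 0 0.738;-0.173 0.955 0 0 0 0.738;-0.173 0.955 0 0 0 0.738;-0.173 0.955 0 0 0 0.738;-0.173 0.955 0 0 0 0.738"
}}

```text
time: 11.85
eef_pos: [0.5084, 0.3343, 0.2513]
tcp_rot: [0.002, 1.0, -0.0, -0.0]
contact_force: [0.2, 0.2, -0.5]
opening: 0.6
finger_force: 0.0
```

{"op": "jog_arm", "data": {
  "deltas": "0 0 -1 0 0 0;0 0 -1 0 0 0;0 0 -1 0 0 0;0 0 -1 0 0 0;0 0 0 0 0 0"
}}

```text
time: 12.48
eef_pos: [0.5072, 0.3326, 0.1676]
tcp_rot: [0.004, 1.0, -0.001, -0.003]
contact_force: [0.1, -0.7, 0.4]
opening: 0.597
finger_force: 0.0
```

Run:
```python
from h import *
s=snap('scene','pics/s1.png'); d=snap('top','pics/t1.png')
print(proj(s,[[.507,.332,.111]]),proj(s,[[.576,-.05,.047]]),get_state()['eef_pos'],get_state()['tcp_rot'])
a=cv2.resize(s['color'][140:240,270:370],(400,400),interpolation=3)
o=cv2.resize(pickle.load(open('pics/scene0.pkl','rb'))['color'][165:225,285:345],(400,400),interpolation=3)
b=cv2.resize(d['color'][115:195,305:385],(400,200+200),interpolation=3)
cv2.imwrite('pics/c3.png',cv2.resize(np.hstack([a,o,b]),(798,266),interpolation=cv2.INTER_AREA))
cv2.imwrite('pics/c3.png',np.vstack([np.hstack([a[:300],o[:300]]),np.hstack([b[100:],cv2.resize(d['color'][150:225,155:255],(400,300),interpolation=3)])]))
```

```text
[[341.20897027 177.13965533]] [[273.81086815 253.05365068]] [0.50873985 0.33353352 0.17065018] [ 3.57878563e-03  9.99993595e-01 -2.67589540e-05 -3.27019603e-05]
```

View pics/c3.png

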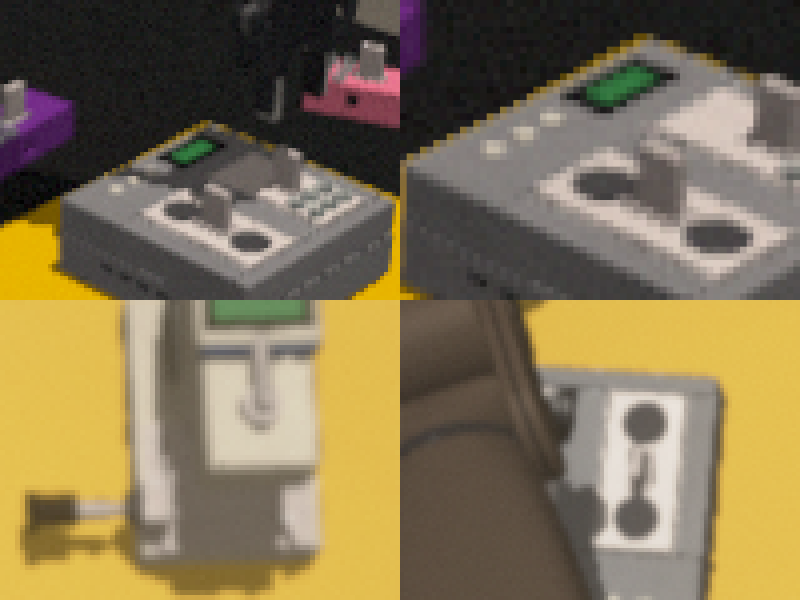

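The knob stem now stands further out (bottom left, knob at about (50,508)). The lug is at scene (342,178), against a prediction of (341,177), so it's a good match. Descending to grip the lug.

{"op": "jog_arm", "data": {
  "deltas": "-0.1 0 -1 0 0 0;0 0 -1 0 0 0;0 0 -1 0 0 0;0 0 -0.35 0 0 0;0 0 0 0 0 0"
}}

```text
time: 13.2
eef_pos: [0.5061, 0.3335, 0.1026]
tcp_rot: [0.003, 1.0, -0.0, -0.001]
contact_force: [-1.3, -0.2, 0.6]
opening: 0.602
finger_force: 0.0
```

{"op": "jog_arm", "data": {
  "deltas": "0 0 0 0 0 0;0 0 0 0 0 0;0 0 0 0 0 0;0 0 0 0 0 0;0 0 0 0 0 0",
  "gripper": 0,
  "squeeze": 60
}}

```text
time: 13.82
eef_pos: [0.5072, 0.3339, 0.1048]
tcp_rot: [0.003, 1.0, 0.0, 0.001]
contact_force: [0.2, -0.4, 4.5]
opening: 0.104
finger_force: 60.3
```

{"op": "jog_arm", "data": {
  "deltas": "0 0 0.25 0 0 0;0 0 0.25 0 0 0;0 0 0.25 0 0 0;0 0 0.25 0 0 0;0 0 0.25 0 0 0;0 0 0.25 0 0 0;0 0 0.25 0 0 0;0 0 0.25 0 0 0"
}}

```text
time: 14.82
eef_pos: [0.5065, 0.3337, 0.1441]
tcp_rot: [0.003, 1.0, -0.0, -0.0]
contact_force: [0.8, 0.4, -2.1]
opening: 0.1
finger_force: 59.3
```

{"op": "jog_arm", "data": {
  "deltas": "0 0 1 0 0 0;0 0 1 0 0 0;0 0 1 0 0 0;0 0 1 0 0 0;0 0 1 0 0 0;-0.05 -0.5 0 0 0 0.038;-0.05 -0.99 0 0 0 0.038;-0.05 -0.99 0 0 0 0.038;-0.05 -0.99 0 0 0 0.038;-0.05 -0.99 0 0 0 0.038;-0.05 -0.99 0 0 0 0.038;-0.05 -0.99 0 0 0 0.038;-0.05 -0.99 0 0 0 0.038;-0.05 -0.99 0 0 0 0.038;-0.05 -0.99 0 0 0 0.038;-0.05 -0.99 0 0 0 0.038;-0.05 -0.99 0 0 0 0.038;-0.05 -0.99 0 0 0 0.038;-0.05 -0.99 0 0 0 0.038;-0.05 -0.99 0 0 0 0.038"
}}

```text
time: 17.32
eef_pos: [0.4908, 0.0449, 0.2434]
tcp_rot: [-0.025, 1.0, -0.0, -0.0]
contact_force: [0.1, -0.2, -2.9]
opening: 0.104
finger_force: 59.4
```

{"op": "jog_arm", "data": {
  "deltas": "-0.05 -0.99 0 0 0 0.038;-0.05 -0.99 0 0 0 0.038;-0.05 -0.99 0 0 0 0.038;-0.05 -0.99 0 0 0 0.038;-0.05 -0.99 0 0 0 0.038;-0.05 -0.99 0 0 0 0.038;-0.05 -0.99 0 0 0 0.038;-0.05 -0.99 0 0 0 0.038;-0.05 -0.99 0 0 0 0.038;-0.05 -0.99 0 0 0 0.038;0 -0.5 0 0 0 0;0 0 0 0 0 0"
}}

```text
time: 18.82
eef_pos: [0.4811, -0.1622, 0.2435]
tcp_rot: [-0.043, 0.999, 0.0, -0.0]
contact_force: [0.1, 0.1, -2.9]
opening: 0.107
finger_force: 59.4
```

{"op": "jog_arm", "data": {
  "deltas": "0 -0.08 -1 0 0 0;0 0 -1 0 0 0;0 0 -1 0 0 0;0 0 -1 0 0 0;0 0 -1 0 0 0;0 0 -1 0 0 0;0 0 -1 0 0 0;0 0 -1 0 0 0;0 0 -0.4 0 0 0;0 0 -0.2 0 0 0;0 0 -0.2 0 0 0;0 0 0 0 0 0"
}}

```text
time: 20.32
eef_pos: [0.4817, -0.1632, 0.068]
tcp_rot: [-0.044, 0.999, -0.0, 0.0]
contact_force: [-0.2, -0.8, -1.9]
opening: 0.108
finger_force: 59.2
```

{"op": "jog_arm", "data": {
  "deltas": "0 0 -0.15 0 0 0;0 0 -0.1 0 0 0;0 0 -0.1 0 0 0;0 0 0 0 0 0"
}}

```text
time: 20.82
eef_pos: [0.4816, -0.1633, 0.0617]
tcp_rot: [-0.044, 0.999, 0.0, -0.0]
contact_force: [-3.4, 1.0, 5.6]
opening: 0.105
finger_force: 60.5
```

{"op": "jog_arm", "data": {
  "deltas": "0 0 0 0 0 0;0 0 0 0 0 0;0 0 0 0 0 0;0 0 1 0 0 0;0 0 1 0 0 0;0 0 1 0 0 0;0 0 1 0 0 0;-0.62 -0.055 0 0 0 0;-0.62 -0.055 0 0 0 0;-0.62 -0.055 0 0 0 0;-0.63 -0.05 0 0 0 0;0 0 0 0 0 0",
  "gripper": 0.93
}}

```text
time: 22.32
eef_pos: [0.4306, -0.1674, 0.1402]
tcp_rot: [-0.044, 0.999, 0.0, -0.0]
contact_force: [-0.2, -0.5, 0.7]
opening: 0.927
finger_force: 0.0
```

Run:
```python
from h import *
s=snap('scene','pics/s2.png'); print(get_state()['eef_pos'],get_state()['opening'])
from h import proj
P=proj(s,[[.4816,-.1633,.068],[.4816,-.1633,.034]]);print(P)
cv2.imwrite('pics/c4.png',cv2.resize(s['color'][185:325,140:320],(720,560),interpolation=3))
```

```text
[ 0.43126214 -0.1675323   0.14057914] 0.9265231669433321
[[219.0984461  250.43566655]
 [220.02674109 260.45594105]]
```

View pics/c4.png

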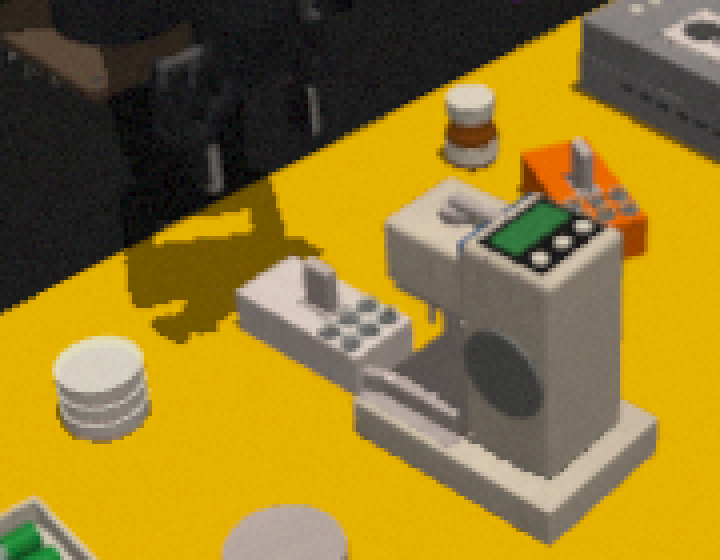

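The block stands upright on the mat, crop (325,310), in front of the station and lined up with the lane. The fingers are above and behind its tail, and the dish stack is clear. Lowering onto the tail.

{"op": "jog_arm", "data": {
  "deltas": "0 0 -1 0 0 0;0 0 -1 0 0 0;0 0 -1 0 0 0;0 0 -1 0 0 0;0 0 -1 0 0 0;0 0 -0.75 0 0 0;0 0 0 0 0 0"
}}

```text
time: 23.25
eef_pos: [0.4311, -0.167, 0.0246]
tcp_rot: [-0.044, 0.999, 0.001, -0.001]
contact_force: [-0.2, -0.8, 0.7]
opening: 0.93
finger_force: 0.0
```

{"op": "jog_arm", "data": {
  "deltas": "0 0 0 0 0 0;0 0 0 0 0 0;0 0 0 0 0 0;0 0 0 0 0 0",
  "gripper": 0.4,
  "squeeze": 80
}}

```text
time: 23.75
eef_pos: [0.4327, -0.1681, 0.027]
tcp_rot: [-0.044, 0.999, -0.001, 0.001]
contact_force: [0.1, -0.7, 6.4]
opening: 0.617
finger_force: 85.0
```

{"op": "jog_arm", "data": {
  "deltas": "0 0 0.4 0 0 0;0 0 0.5 0 0 0;0 0 0.5 0 0 0;0 0 0.5 0 0 0;0 0 0 0 0 0;0 0 0 0 0 0"
}}

```text
time: 24.5
eef_pos: [0.4316, -0.1674, 0.0636]
tcp_rot: [-0.044, 0.999, 0.0, -0.0]
contact_force: [-0.3, -0.2, -2.3]
opening: 0.615
finger_force: 84.2
```

Run:
```python
from h import *
p=[];q=[]
for i in range(4): s=snap('scene','pics/s3.png'); g=get_state();p.append(g['eef_pos']);q.append(g['tcp_rot'])
print(np.mean(p,0),np.mean(q,0),g['contact_force'],g['wrist_torque'])
d=snap('top','pics/t3.png')
a=cv2.resize(s['color'][215:305,170:290],(480,360),interpolation=3)
b=cv2.resize(d['color'][150:240,310:390],(320,360),interpolation=3)
cv2.imwrite('pics/c5.png',np.hstack([a,b]))
```

```text
[ 0.43139991 -0.16724476  0.06330267] [-4.40764506e-02  9.99028046e-01  2.78475157e-04 -3.85820275e-04] [-0.30555573 -0.26924121 -2.74834475] [-0.02815823  0.06381038 -0.03654557]
```

View pics/c5.png

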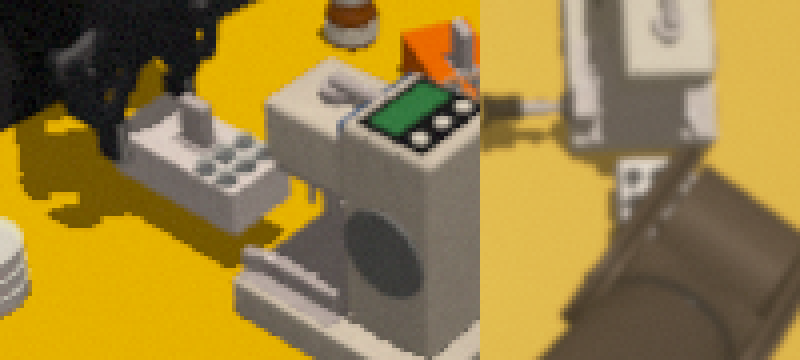

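Run:
```python
from h import *
d=pickle.load(open('pics/t3.pkl','rb'));c=d['color']
yaw=.087;R=np.array([[np.cos(yaw),-np.sin(yaw)],[np.sin(yaw),np.cos(yaw)]]);o=np.array([.576,-.1556])
g=cv2.cvtColor(c,cv2.COLOR_BGR2HSV)
for r in range(176,206,2):
    print(r,' '.join(f'{a}/{b}' for a,b in zip(g[r,328:372,2],g[r,328:372,1])))
st=lambda u,v,z:(onz(d,[[u,v]],z)[:,:2]-o)@R
print('block L',st(343.6,192,.071),'lane L',st(340.8,182,.044),'lane R',st(362.2,182,.044))
```

```text
176 186/59 165/60 119/60 98/52 106/46 151/35 199/31 208/31 207/30 202/32 194/32 166/32 130/39 111/48 107/48 107/48 107/48 107/48 107/48 105/44 105/46 107/45 107/45 108/47 108/47 106/43 107/45 106/48 105/46 104/44 104/47 106/48 114/42 155/33 192/31 202/32 201/32 200/29 200/32 203/40 206/73 210/131 221/162 223/167
178 202/134 180/136 122/117 89/77 95/54 135/40 174/31 184/32 182/34 178/33 170/33 157/36 133/38 112/46 107/45 106/48 105/46 108/50 109/47 107/45 105/46 106/48 107/48 105/49 105/49 105/46 106/46 106/46 107/48 104/47 105/46 105/44 116/40 154/30 193/25 206/25 202/29 199/31 199/32 202/40 205/70 211/127 220/161 224/164
180 187/166 164/163 133/155 111/124 99/77 101/56 106/46 109/49 108/47 114/45 141/38 159/35 129/42 106/48 104/49 107/45 108/47 106/51 105/46 105/53 106/46 105/46 107/50 106/46 105/46 107/45 105/46 106/46 105/46 105/41 104/47 106/48 106/43 122/36 159/32 191/29 201/30 202/30 202/32 203/38 204/65 210/118 221/157 224/165
182 137/166 127/163 123/162 120/134 112/84 111/57 112/52 109/51 109/47 131/37 169/35 172/33 131/37 107/45 107/48 107/48 107/45 108/50 106/46 105/46 106/
[... 3138 characters left out ...]
166 224/165 224/166 225/163 223/167 224/165 224/164 222/165 204/166 149/164 122/127 122/67 150/37 173/31 142/36 102/63 95/83 96/88 93/88 85/90 85/90 92/86 107/69 119/56 126/49 116/62 110/72 112/80 112/80 111/78 112/80 112/80 110/81 106/84 107/83 103/82 103/87 103/84 103/84
204 225/165 225/165 225/164 225/167 225/164 225/164 224/164 224/166 224/164 224/165 224/165 225/163 222/167 207/168 160/163 125/139 118/86 134/44 148/38 118/54 98/86 95/94 89/95 83/98 86/92 92/86 97/81 106/63 116/55 109/66 103/79 105/83 107/81 109/82 112/80 111/78 113/74 114/78 112/77 110/83 109/82 106/84 106/82 103/92
block L [[-0.04484793  0.02967315]] lane L [[-0.00829146  0.03234979]] lane R [[-0.01038492 -0.03132935]]
```

{"op": "jog_arm", "data": {
  "deltas": "0 0 -0.25 0 0 0;0.498 0.0435 0 0 0 0;0.498 0.0435 0 0 0 0;0.498 0.0435 0 0 0 0;0.498 0.0435 0 0 0 0;0 0 0 0 0 0"
}}

```text
time: 25.5
eef_pos: [0.4725, -0.164, 0.0589]
tcp_rot: [-0.044, 0.999, -0.0, 0.0]
contact_force: [-0.8, -0.1, -3.4]
opening: 0.616
finger_force: 84.1
```

{"op": "jog_arm", "data": {
  "deltas": "0 0 -0.06 0 0 0;0 0 -0.06 0 0 0;0 0 0 0 0 0"
}}

```text
time: 25.88
eef_pos: [0.4714, -0.1639, 0.0567]
tcp_rot: [-0.044, 0.999, 0.0, -0.0]
contact_force: [-2.6, 1.0, 2.5]
opening: 0.613
finger_force: 84.8
```

{"op": "jog_arm", "data": {
  "deltas": "0.35 0.03 0.03 0 0 0;0.35 0.03 0 0 0 0;0.35 0.03 0 0 0 0;0.35 0.03 0 0 0 0;0.35 0.03 0 0 0 0;0 0 0 0 0 0"
}}

```text
time: 26.62
eef_pos: [0.5077, -0.1611, 0.057]
tcp_rot: [-0.044, 0.999, -0.0, 0.001]
contact_force: [1.8, 0.3, -0.8]
opening: 0.612
finger_force: 84.3
```

{"op": "jog_arm", "data": {
  "deltas": "0.2 0.017 0 0 0 0;0.2 0.017 0 0 0 0;0.2 0.017 0 0 0 0;0.15 0.013 0 0 0 0;0 0 0 0 0 0"
}}

```text
time: 27.25
eef_pos: [0.5221, -0.1597, 0.057]
tcp_rot: [-0.044, 0.999, -0.0, 0.001]
contact_force: [-1.6, 0.2, 2.5]
opening: 0.618
finger_force: 84.6
```

{"op": "jog_arm", "data": {
  "deltas": "0.1 0.009 0 0 0 0;0.1 0.009 0 0 0 0;0.1 0.009 0 0 0 0;0 0 0 0 0 0"
}}

```text
time: 27.75
eef_pos: [0.5265, -0.1593, 0.057]
tcp_rot: [-0.044, 0.999, 0.0, -0.002]
contact_force: [-8.3, -0.9, 7.5]
opening: 0.615
finger_force: 85.5
```

{"op": "jog_arm", "data": {
  "deltas": "0.1 0.009 0 0 0 0;0 0 0 0 0 0"
}}

```text
time: 28.0
eef_pos: [0.5266, -0.1593, 0.057]
tcp_rot: [-0.045, 0.999, 0.0, -0.005]
contact_force: [-15.6, -2.0, 12.1]
opening: 0.618
finger_force: 86.2
```

{"op": "jog_arm", "data": {
  "deltas": "-0.13 -0.011 0 0 0 0;0 0 0 0 0 0"
}}

```text
time: 28.25
eef_pos: [0.5265, -0.1593, 0.0571]
tcp_rot: [-0.044, 0.999, -0.0, -0.001]
contact_force: [-5.5, 0.3, 4.9]
opening: 0.615
finger_force: 85.1
```

{"op": "jog_arm", "data": {
  "deltas": "0 0 0 0 0 0;0 0 0 0 0 0;0 0 0 0 0 0;-0.5 -0.044 0 0 0 0;-1 -0.087 0 0 0 0;-1 -0.087 0 0 0 0;0 0 1 0 0 0;0 0 1 0 0 0;0 0 1 0 0 0;0 0 1 0 0 0;0 0 1 0 0 0;0 0 1 0 0 0;0 0 1 0 0 0;0 0 1 0 0 0;0 0 1 0 0 0;0 0 1 0 0 0;0 0 0 0 0 0",
  "gripper": 0.9
}}

```text
time: 30.38
eef_pos: [0.4773, -0.164, 0.2585]
tcp_rot: [-0.044, 0.999, -0.001, 0.002]
contact_force: [0.3, -0.7, 0.1]
opening: 0.902
finger_force: 0.0
```

Run:
```python
from h import *
s=snap('scene','pics/s5.png'); print(get_state()['eef_pos'],get_state()['tcp_rot'])
cv2.imwrite('pics/c6.png',cv2.resize(s['color'][200:320,190:350],(800,600),interpolation=3))
```

```text
[ 0.47679787 -0.16361856  0.25710473] [-4.40215174e-02  9.99030398e-01 -3.21693560e-04  5.16196440e-04]
```

View pics/c6.png

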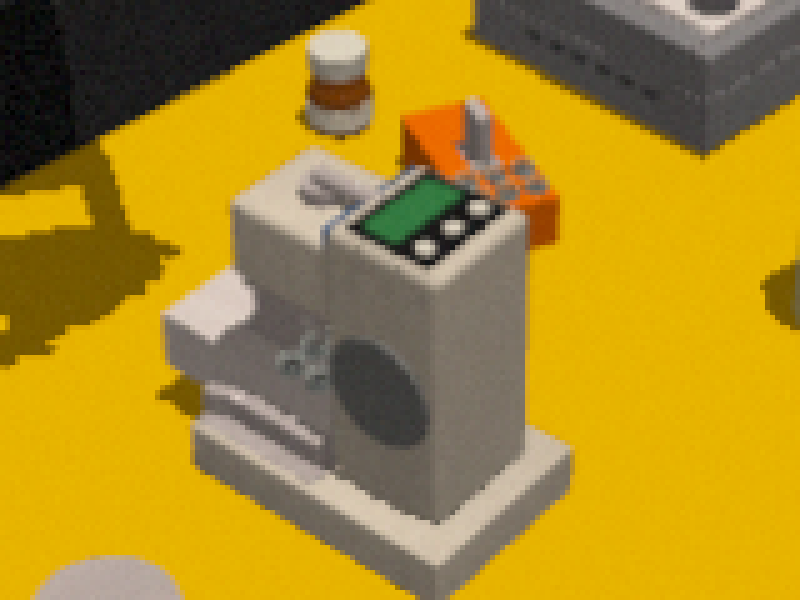

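The block sits level in the station, tail overhanging at crop (200,320), with the vials under the nozzles at (310,360). Now back to the knob.

{"op": "jog_arm", "data": {
  "deltas": "0.312 0.36 0 0 0 -0.982;0.312 0.36 0 0 0 -0.982;0.312 0.36 0 0 0 -0.982;0.312 0.36 0 0 0 -0.982;0.312 0.36 0 0 0 -0.982;0.312 0.36 0 0 0 -0.982;0.312 0.36 0 0 0 -0.982;0.312 0.36 0 0 0 -0.982;0.312 0.36 0 0 0 -0.982;0.312 0.36 0 0 0 -0.982;0.312 0.36 0 0 0 -0.982;0.312 0.36 0 0 0 -0.982;0.312 0.36 0 0 0 -0.982;0.312 0.36 0 0 0 -0.982;0.312 0.36 0 0 0 -0.982;0.312 0.36 0 0 0 -0.982;0 0 0 0 0 0;0 0 0 0 0 0",
  "gripper": 0.6
}}

```text
time: 32.67
eef_pos: [0.5762, -0.0484, 0.2559]
tcp_rot: [0.675, 0.738, -0.0, -0.001]
contact_force: [0.2, 0.1, -0.7]
opening: 0.598
finger_force: 0.0
```

{"op": "jog_arm", "data": {
  "deltas": "0 0 -1 0 0 0;0 0 -1 0 0 0;0 0 -1 0 0 0;0 0 -1 0 0 0;0 0 -1 0 0 0;0 0 -1 0 0 0;0 0 -1 0 0 0;0 0 -1 0 0 0;0 0 -1 0 0 0;0 0 -1 0 0 0;0 0 -0.45 0 0 0;0 0 0 0 0 0"
}}

```text
time: 34.17
eef_pos: [0.5764, -0.0483, 0.047]
tcp_rot: [0.675, 0.737, -0.0, -0.001]
contact_force: [0.1, -0.2, 0.9]
opening: 0.6
finger_force: 0.0
```

{"op": "jog_arm", "data": {
  "deltas": "0 0 0 0 0 0;0 0 0 0 0 0;0 0 0 0 0 0;0 0 0 0 0 0;0 0 0 0 0 0",
  "gripper": 0,
  "squeeze": 50
}}

```text
time: 34.8
eef_pos: [0.5759, -0.0486, 0.049]
tcp_rot: [0.675, 0.738, -0.001, -0.001]
contact_force: [-4.9, -0.9, 4.7]
opening: 0.217
finger_force: 49.0
```

{"op": "jog_arm", "data": {
  "deltas": "0.02 -0.22 0 0 0 0;0.02 -0.22 0 0 0 0;0.02 -0.22 0 0 0 0;0.02 -0.18 0 0 0 0;0 0 0 0 0 0;0 0 0 0 0 0"
}}

```text
time: 35.55
eef_pos: [0.5773, -0.0646, 0.049]
tcp_rot: [0.675, 0.738, -0.001, -0.002]
contact_force: [-5.3, 2.0, 5.4]
opening: 0.214
finger_force: 49.1
```

{"op": "jog_arm", "data": {
  "deltas": "0.01 -0.15 0 0 0 0;0 -0.1 0 0 0 0;0 0 0 0 0 0"
}}

```text
time: 35.92
eef_pos: [0.5773, -0.0649, 0.049]
tcp_rot: [0.676, 0.737, 0.002, -0.005]
contact_force: [-4.4, 17.4, 8.4]
opening: 0.218
finger_force: 49.2
```

{"op": "jog_arm", "data": {
  "deltas": "0 0.18 0 0 0 0;0 0 0 0 0 0"
}}

```text
time: 36.17
eef_pos: [0.5773, -0.0647, 0.0489]
tcp_rot: [0.675, 0.738, -0.0, -0.003]
contact_force: [-5.6, 5.3, 6.6]
opening: 0.215
finger_force: 49.1
```

{"op": "jog_arm", "data": {
  "deltas": "0 0 0 0 0 0;0 0 0 0 0 0;0 0 0 0 0 0;0 0 1 0 0 0;0 0 1 0 0 0;0 0 1 0 0 0;0 0 1 0 0 0;0 0 1 0 0 0;0 0 1 0 0 0;0 0 1 0 0 0;0 0 1 0 0 0;0 0 1 0 0 0;0 0 1 0 0 0;0 1 0 0 0 0;0 1 0 0 0 0;0 1 0 0 0 0;0 1 0 0 0 0;0 1 0 0 0 0;0 1 0 0 0 0;0 0 0 0 0 0",
  "gripper": 0.6
}}

```text
time: 38.67
eef_pos: [0.5785, 0.055, 0.2479]
tcp_rot: [0.675, 0.738, -0.0, 0.0]
contact_force: [0.4, -0.2, 0.2]
opening: 0.603
finger_force: 0.0
```

Run:
```python
from h import *
d=snap('top','pics/t6.png');s=snap('scene','pics/s6.png')
a=cv2.resize(d['color'][115:215,305:385],(320,400),interpolation=3)
b=cv2.resize(s['color'][150:330,140:332],(426,400),interpolation=3)
cv2.imwrite('pics/c7.png',np.hstack([a,b])); print(get_state()['time'])
```

```text
38.775
```

View pics/c7.png

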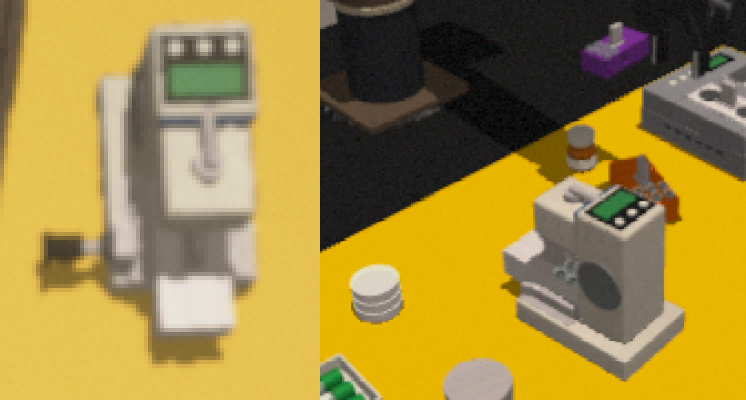

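The knob is back at its pushed-in place: its outer end is at column 315.5 in the top view, against 315.6 at the start. The block sits straight in the lane at crop (195,305), and the bystanders in view look undisturbed.

```bash
python3 -c "
from plant import ctrl
print(ctrl.sign_off())"
```

```text
the job is handed in; nothing more can be done
None
```

The job is handed in at about 39 s of the 72 s: the vial block is against the back stop, upright, the knob is fully in over it, and nothing else appears to have moved; `sign_off()` gave no verdict.

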